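# Stack the nest, then draw the sagging bolt and hold the gate ajar

### The job

With the gate of the small aluminium nest still shut and bolted, stack the square spacer frame squarely on the block that sits in the pocket, let go of it, then set the round disc centred on the spacer and let go. Then open the nest's front gate for the seam to be reached: take the bolt's upright knob, lift the sagging bolt so that its nose clears the bent lip of the keeper while you pull it back towards the hinge, without forcing it against the keeper, and with it swing the gate ajar, about 30 degrees. The gate closes itself by a spring, so finish while still holding the knob, with the bolt drawn back and the gate held still and ajar, the stack undisturbed, and the eye loupe, jar and weight left where they stand.

Things in the scene. Friction and masses are not known exactly. Their poses are not given: they have to be found in the camera images.
- nest: fixture fixed to the bench: aluminium base plate 105 x 190 mm, 12 mm thick. Origin on the bench under the pocket's centre; -x is the gate side (towards the robot), +y the hinge end, -y the keeper end. Seen in this frame, gate shut: hinge pin at x -29, y +70 mm; bolt shank axis at x -42 mm, z 46.5 mm; knob axis at x -42, y -28 mm; bolt guide staples at x -42, y -48 and +16 mm, top z 67.5 mm
- pocket (a point): centre of the pocket's floor, 12 mm above the bench, axes as the nest's. Back fence: inner face at x +24, top 52 mm above the bench. Gate: inner face at x -25 mm, 8 mm thick, top 55 mm above the bench. At the sides only low rails: inner faces y +-23 mm, 8 mm thick, top 22 mm above the bench, so fingers that close along y have room
- keeper_mouth (a point): middle of the top edge of the keeper's bent lip, 41 mm above the bench, nest's axes. The lip is 6 mm thick in y and stands across the keeper's mouth; the bolt's nose (11 mm long, bottom 34 mm above the bench) hangs behind it. The keeper reaches 25 mm from here to -y, between two upright cheeks (tops 62 mm above the bench)
- block: bare aluminium block with four dark blind screw holes in its top, 42 x 42 x 25 mm, loose in the pocket with sides along the nest's x and y; origin at the centre of its underside, 12 mm above the bench, so its top is 37 mm above the bench
- spacer: aluminium square spacer frame, 42 x 42 x 14 mm with one 24 mm square window through it, 60 g, lying flat on the bench to the right; origin at the centre of its underside, x and y along its sides. It goes between fence and gate with about 3 mm to spare on each side, any of its four ways round
- disc: round steel disc, 42 mm in diameter, 14 mm thick, with a fine groove round its rim and a shallow dish in its top, 100 g, lying flat on the bench to the right; origin at the centre of its underside
- bolt: steel barrel bolt on the gate's outer (-x) face: 9 mm shank along y, a nose that hangs down at its -y end, an upright round knob. Origin on the shank's axis, beside the pocket's centre when shut; axes as the gate's (z up, y to the hinge). It hangs at the bottom of its worn guides, can be lifted straight up 14 mm and falls back by itself (about 0.12 kg)
- bolt_knob (a point): where to grip the bolt's knob, on its axis, about 80 mm above the bench at the start: an upright steel cylinder, 14 mm in diameter, plain from 19 mm below to 12 mm above this point, top 14 mm above it. Fingertips kept no lower than 10 mm below this point clear the staples and the stack
- gate_hinge (a point): point on the vertical hinge axis of the gate, 60 mm above the bench
- bolt_slide (a joint): how far the bolt is drawn back towards the hinge, m: 0 shut, 0.034 end of travel. From about 0.004 to 0.022 the nose passes the bent lip and must be lifted at least 8 mm (10 to 12 is good) above its sagged height, or it jams; from 0.026 on it is wholly out of the keeper and the gate can swing. Drawing takes about 1 N
- gate (a joint): gate angle, rad: 0 shut, growing as it swings out to the nest's -x (clockwise from above about the hinge), to 1.3. A spring closes it: 0.1 N m at 0, 0.15 N m at 0.5 rad. The drawn knob is about 70 mm from the hinge axis. It cannot open while the bolt is in the keeper
- eye_loupe: bystander: black eye loupe, 41 mm wide, 34 mm tall, origin under its centre
- jar: bystander: jar with white screw cap, 40 mm wide, 42 mm tall, origin under its centre
- steel_weight: bystander: steel calibration weight, 30 mm wide, 42 mm tall, origin under its centre

How it is judged:
On the way, in this order (a step that is already met when the one before it is completed fails the run):
1. the spacer lies flat and square on the block, let go, the gate still shut (horizontal distance between spacer and block below 0.006 m and z of spacer in the frame of nest between 0.034 and 0.04 m and angle between spacer's own z axis and vertical below 0.08 rad and (angle between the x axis of spacer and the x axis of nest, either way round below 0.15 rad or angle between the x axis of spacer and the y axis of nest, either way round below 0.15 rad) and contact force between the fingers and spacer below 0.1 N and value of joint gate below 0.06 rad and value of joint bolt_slide below 0.01 m), for 0.2 s.
2. the disc lies flat and centred on the spacer, let go, the gate still shut (horizontal distance between spacer and block below 0.006 m and z of spacer in the frame of nest between 0.034 and 0.04 m and angle between each of spacer, disc's own z axis and vertical below 0.08 rad and (angle between the x axis of spacer and the x axis of nest, either way round below 0.15 rad or angle between the x axis of spacer and the y axis of nest, either way round below 0.15 rad) and horizontal distance between disc and spacer below 0.006 m and z of disc in the frame of nest between 0.048 and 0.054 m and contact force between the fingers and disc below 0.1 N and value of joint gate below 0.06 rad and value of joint bolt_slide below 0.01 m), for 0.2 s.
3. the bolt is drawn out of the keeper (value of joint bolt_slide above 0.024 m), for 0.1 s.
At the end, for the whole second after the job is handed in: Fingers on the bolt (over 0.5 N) hold the gate still at 0.3 to 0.8 rad, bolt drawn over 20 mm; block, spacer and disc lie flat in order in the pocket, each within 6 mm of the one below and 3 mm of its height, tilt under 0.08 rad, spacer square within 0.15 rad (horizontal distance between spacer and block below 0.006 m and z of spacer in the frame of nest between 0.034 and 0.04 m and angle between each of spacer, disc, block's own z axis and vertical below 0.08 rad and (angle between the x axis of spacer and the x axis of nest, either way round below 0.15 rad or angle between the x axis of spacer and the y axis of nest, either way round below 0.15 rad) and horizontal distance between disc and spacer below 0.006 m and z of disc in the frame of nest between 0.048 and 0.054 m and horizontal distance between block and nest below 0.006 m and z of block in the frame of nest between 0.009 and 0.015 m and value of joint gate between 0.3 and 0.8 rad and velocity of joint gate between -0.1 and 0.1 rad/s and value of joint bolt_slide above 0.02 m and contact force between the fingers and bolt above 0.5 N); the arm keeps its last pose, push and grip.
It fails at once if the eye loupe, jar or weight is moved more than 30 mm (distance of any of eye_loupe, jar, steel_weight from where it was at the start of the episode above 0.03 m).
It fails at once if the bolt is forced against the keeper with more than 30 N (contact force between bolt and nest above 30 N).
It also fails if it takes over 58 s, if anything falls off the work surface, if the arm or the gripper's body presses on something with over 40 N, if the wrist force passes 120 N, or if a joint passes its speed limit or range.

### The arm

A 6-joint arm with a two-finger parallel gripper is mounted at the origin on a cart in front of the work surface, level with it; the furniture and walls round the work are solid. World frame = base frame: x ahead of the robot, y to its left, z up, the work surface at z = 0. Lengths are in m, angles in rad, forces in N, time in s.
With the tool pointing down it reaches from about 0.325 to 0.9 m from the base axis. Payload 3.5 kg.
Tool frame: the origin (TCP) lies on the mounting face of the last link; the fingertips stand 173 mm ahead of it and the grasp point (between the pads) lies 155 mm ahead of it; z points along the fingers, y is the line along which they close (so a half turn about z gives the same grasp; the last joint's range is limited). The gripper opens to 85 mm and grips with 20 to 120 N. Pads are 22 mm wide; open, the fingers measure 114 mm over their backs; the gripper's body (76 mm by 85 mm) begins 54 mm behind the grasp point. The pads swing forward as they close: fully open they stand 13 mm farther back than shut.
Start: joints at [-1.27, 0.276, -0.026, 1.268, 0, 1.467], TCP at [0.246, -0.575, 0.405] pointing down, gripper open.
Joint ranges: [-3.12, 3.12], [-0.85, 1.88], [-1.08, 1.24], [-1.95, 2.15], [-1.57, 1.53], [-3.14, 3.14]. Speed limits (rad/s): [2.57, 2.57, 3.14, 3.14, 3.14, 3.14].

### API

Orientations are given as a unit quaternion [x, y, z, w].
In Python, from rig import robot gives the robot as it stands.
- The arm moves only by the tool move_arm, never from a script. Its argument "targets" is a list of rows, each a list of 3 entries, a list of its own where there are three numbers: the shift along the tool's x, y, z in m, then the turn, a rotation vector about the tool's x, y, z in degrees, then the gripper's target within -1 to 1 (fully open at 1, half-way at 0, shut at -1). A call has exactly 10 rows; each row shifts and turns the commanded pose from where the row before left it, along the tool's axes as they then stand; what a row does not reach is not made up. A row lasts 1/10 s, in which the tool goes at most 50 mm and 8.59 degrees, less where a joint would pass 70% of its speed; a pose out of reach is approached as far as the arm can. A call with a gripper value outside its range is refused whole. The fingers move at their own pace and stop on an object; "squeeze" is the grip in N (left out, the last holds). Time passes only in rows, so rows that do not move let the fingers close, or fill a call up. It gives the time, the measured TCP pose, the force, the opening and the grip force at its end, in the units of the state.
- robot.get_state(): the state, without advancing time (a new reading comes with each control period).
- robot.read_camera(name): name is "scene" or "top" or "wrist"; returns a dict with "image" (384x512x3 uint8, blue, green, red), "depth" (384x512 float32, m along the optical axis (not along the pixel's ray), 0 where there is no reading), "camera_matrix" (3x3 intrinsics, pixels), "T" (4x4, takes a point from camera to world coordinates); the wrist camera has in their place "tool_from_camera" (4x4, takes a point from camera to tool coordinates, whose origin is the TCP and whose axes are the flange's). Camera axes: x right, y up, looking along -z (the intrinsics and any distortion apply to the point x, -y, -z); pixel columns grow to the right and rows downward; lengths in m; the calibration is good to about 2 mm. The wrist camera is an equidistant fisheye: a pixel r from the principal point sees the ray r / f radians off the axis. A picture is of the moment at which its call begins: read the wrist's pose just before it.
- robot.finish_job(): hands the job in; it is judged then, once.
The state is a dict: "time": time; "joints": joint angles; "qd": joint speeds; "joint_efforts": joint torques, N m; "ee_pos": TCP position; "eef_rot": TCP orientation; "contact_force": force on the tool from outside, world axes, zero at the start; "ft_torque": the same for the moment, N m; "grip_width": finger opening in m; "gripper_force": force on a finger pad.
Only numpy, scipy, OpenCV 4.12 (cv2) and the standard library are available. Lean on these libraries where they do the work, as an engineer would, in place of code of your own. Each camera call takes 0.05 s, during which the arm holds its last target. There are 200 camera calls.

## Working session

There is one attempt and no reset: what is moved stays moved. The work goes in short steps, Python scripts to look and compute and a tool call to move; the robot and the scene stay as the last step left them, time stands still between calls to the robot, and variables do not carry over. Pictures are saved under pics/ and viewed, at most 12 in all, crops included, and the job is handed in when it is done.

Besides the shell and the picture viewer there is one more tool, called after "Call:" as name(argument=value, ...), one argument or row to a line, values as JSON. move_arm: Moves the arm, as the interface text tells. Its arguments: {"type":"object","properties":{"targets":{"type":"array"},"squeeze":{"type":"number"}},"required":["targets"]}

```bash
ls; mkdir -p pics
cat > h.py <<'E'
import numpy as np, cv2
from scipy.spatial.transform import Rotation as R
from rig import robot
def ray(c,u,v):
    K=c["camera_matrix"]; d=np.array([(u-K[0,2])/K[0,0],-(v-K[1,2])/K[1,1],-1.0])
    return c["T"][:3,3],c["T"][:3,:3]@d
def onplane(c,u,v,z):
    o,d=ray(c,u,v); return o+d*(z-o[2])/d[2]
def cloud(c):
    K=c["camera_matrix"];D=c["depth"];v,u=np.mgrid[:D.shape[0],:D.shape[1]]
    P=np.stack([(u-K[0,2])/K[0,0]*D,-(v-K[1,2])/K[1,1]*D,-D],-1)
    return P@c["T"][:3,:3].T+c["T"][:3,3]
E
python3 - <<'E'
from h import *
for n in("top","scene"):
    c=robot.read_camera(n); cv2.imwrite(f"pics/{n}0.png",c["image"]); np.savez(f"{n}0.npz",**c); print(n,c["camera_matrix"].tolist(),c["T"].round(3).tolist())
print(robot.get_state())
E
```

```text
pics
top [[492.58837807827297, 0.0, 255.5581791363356], [0.0, 492.58837807827297, 192.18525161114601], [0.0, 0.0, 1.0]] [[0.016, 0.992, -0.127, 0.43], [-1.0, 0.019, 0.025, -0.081], [0.027, 0.126, 0.992, 1.221], [0.0, 0.0, 0.0, 1.0]]
scene [[385.222656322193, 0.0, 253.89432438660086], [0.0, 385.222656322193, 197.33396987808598], [0.0, 0.0, 1.0]] [[-0.792, 0.387, -0.472, 0.054], [-0.61, -0.503, 0.612, 0.552], [-0.0, 0.773, 0.635, 0.769], [0.0, 0.0, 0.0, 1.0]]
{'time': 0.1, 'joints': array([-1.27041543e+00,  2.77121124e-01, -2.77701437e-02,  1.26802062e+00,
        2.13186836e-05,  1.46740440e+00]), 'qd': array([-0.00049663, -0.00179023,  0.00238949, -0.00092304, -0.00112408,
        0.00100936]), 'joint_efforts': array([ 3.76306116e-04, -4.46708572e+01,  2.96128714e+01,  8.47495015e-03,
       -3.72452303e-05,  1.10624789e-06]), 'ee_pos': array([ 0.24544686, -0.5743945 ,  0.40361885]), 'eef_rot': array([ 9.79689516e-01,  2.00517664e-01, -9.34096040e-05, -1.05370306e-03]), 'contact_force': array([ 0.15276222, -0.30917319, -0.17234611]), 'ft_torque': array([ 0.0242819 , -0.01152668,  0.02889415]), 'gripper_force': 0.0, 'grip_width': 0.08529325614905763}
```

View pics/top0.png

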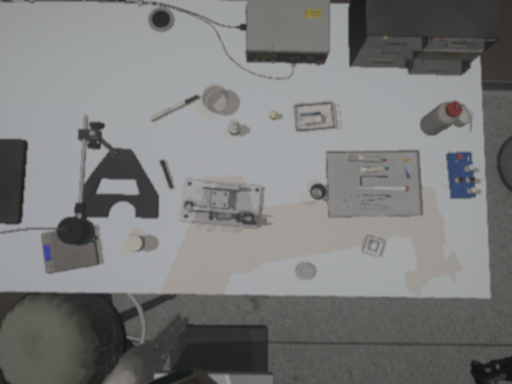

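View pics/scene0.png

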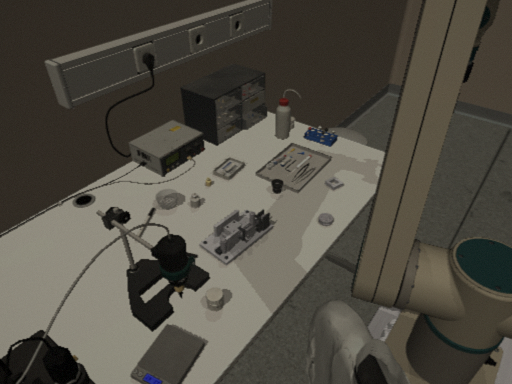

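The top view shows the nest near (222,203), the spacer at (373,245) and the disc at (305,270). The loupe is at (318,191), the jar at (135,243) and the weight at (234,128). Next I'll measure them.

Run:
```python
from h import *
c=dict(np.load("top0.npz")); P=cloud(c); im=c["image"]
print("bench z",np.median(P[150:290,80:480,2][P[150:290,80:480,2]<0.01]))
def comp(u0,u1,v0,v1,zl,zh,name):
    Z=P[v0:v1,u0:u1,2]; m=((Z>zl)&(Z<zh)).astype(np.uint8)
    n,l,s,_=cv2.connectedComponentsWithStats(m)
    if n<2: print(name,"none",Z.max());return
    k=1+s[1:,4].argmax(); q=P[v0:v1,u0:u1][l==k]
    r=cv2.minAreaRect((q[:,:2]*1000).astype(np.float32)); print(name,len(q),"mean",q.mean(0).round(4),"rect",np.round(r[0],1),np.round(r[1],1),round(r[2],1),"z",np.percentile(q[:,2],[50,95]).round(4))
comp(350,400,225,265,.008,.03,"spacer")
comp(285,325,255,290,.008,.03,"disc")
comp(175,275,170,235,.007,.12,"nest all")
comp(175,275,170,235,.007,.018,"nest plate")
comp(300,330,175,205,.01,.06,"loupe")
comp(115,160,228,258,.01,.06,"jar")
comp(220,245,115,140,.01,.06,"weight")
a=cv2.resize(im[170:235,172:275],None,fx=7,fy=7,interpolation=cv2.INTER_CUBIC)
cv2.imwrite("pics/nest1.png",cv2.convertScaleAbs(a,alpha=1.3))
```

```text
bench z -0.0011763465685550312
spacer 203 mean [ 0.457  -0.4008  0.0126] rect [ 457.4 -401.7] [43. 42.] 71.7 z [0.0125 0.0164]
disc 222 mean [ 0.3926 -0.2327  0.0125] rect [ 393.3 -232.2] [38.6 39.3] 0.7 z [0.0124 0.0169]
nest all 3098 mean [ 0.5538 -0.0263  0.0239] rect [555.5 -25.9] [189.5 105.5] 85.7 z [0.0131 0.0565]
nest plate 1855 mean [ 0.5563 -0.0258  0.0109] rect [555.5 -25.9] [189.5 105.5] 85.7 z [0.0105 0.0148]
loupe 129 mean [ 0.5886 -0.2664  0.0256] rect [ 587.7 -264.9] [40.  44.8] 38.7 z [0.0269 0.0343]
jar 252 mean [0.4533 0.1753 0.0381] rect [453.7 176.6] [38.  37.6] 0.4 z [0.0396 0.0436]
weight 125 mean [ 0.7414 -0.0539  0.0295] rect [743.5 -53.3] [28.7 27.5] 1.0 z [0.0272 0.0424]
```

View pics/nest1.png

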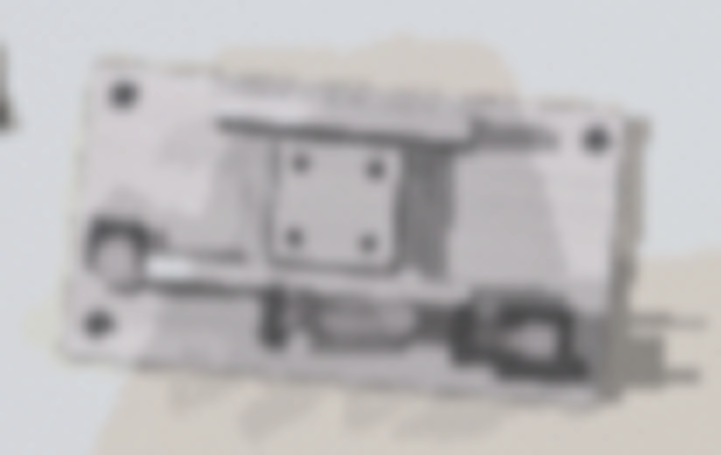

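The enlarged view shows the block's screw holes around crop (295-375, 160-245), the knob and bolt near (360,315), the keeper at the lower right and the hinge at the left. The nest's yaw is about -4.3°. I'll set out for the spacer.

```bash
cat >> h.py <<'E'
def pose(s=None):
    s=s or robot.get_state(); Rm=R.from_quat(s["eef_rot"]).as_matrix(); return s["ee_pos"],Rm,np.degrees(np.arctan2(Rm[1,0],Rm[0,0]))
def plan(pt,yaw,n,nt=None):
    p,Rm,y=pose(); nt=nt or n; dy=(yaw-y+180)%360-180; d=(np.array(pt)-p)/n
    print("from",p.round(4),round(y,2),"dyaw",round(dy,1))
    for i in range(n):
        a=np.radians(y+dy/nt*min(i,nt)); x,yy=d[0],d[1]
        print([round(1000*v,1) for v in(x*np.cos(a)+yy*np.sin(a), x*np.sin(a)-yy*np.cos(a),-d[2])],"turn z",round(-dy/nt,2) if i<nt else 0)
E
python3 -c "
from h import *
plan([.457,-.401,.30],161.7,20)"
```

```text
from [ 0.2454 -0.5744  0.4036] 23.13 dyaw 138.6
[np.float64(13.1), np.float64(-3.8), np.float64(5.2)] turn z -6.93
[np.float64(13.5), np.float64(-2.2), np.float64(5.2)] turn z -6.93
[np.float64(13.7), np.float64(-0.6), np.float64(5.2)] turn z -6.93
[np.float64(13.6), np.float64(1.1), np.float64(5.2)] turn z -6.93
[np.float64(13.4), np.float64(2.7), np.float64(5.2)] turn z -6.93
[np.float64(13.0), np.float64(4.3), np.float64(5.2)] turn z -6.93
[np.float64(12.4), np.float64(5.9), np.float64(5.2)] turn z -6.93
[np.float64(11.6), np.float64(7.3), np.float64(5.2)] turn z -6.93
[np.float64(10.6), np.float64(8.6), np.float64(5.2)] turn z -6.93
[np.float64(9.5), np.float64(9.9), np.float64(5.2)] turn z -6.93
[np.float64(8.2), np.float64(10.9), np.float64(5.2)] turn z -6.93
[np.float64(6.8), np.float64(11.8), np.float64(5.2)] turn z -6.93
[np.float64(5.4), np.float64(12.6), np.float64(5.2)] turn z -6.93
[np.float64(3.8), np.float64(13.1), np.float64(5.2)] turn z -6.93
[np.float64(2.2), np.float64(13.5), np.float64(5.2)] turn z -6.93
[np.float64(0.5), np.float64(13.7), np.float64(5.2)] turn z -6.93
[np.float64(-1.1), np.float64(13.6), np.float64(5.2)] turn z -6.93
[np.float64(-2.7), np.float64(13.4), np.float64(5.2)] turn z -6.93
[np.float64(-4.3), np.float64(13.0), np.float64(5.2)] turn z -6.93
[np.float64(-5.9), np.float64(12.4), np.float64(5.2)] turn z -6.93
```

Call:
move_arm(
  targets=[
    [[0.0131, -0.0038, 0.0052], [0, 0, -6.93], 1],
    [[0.0135, -0.0022, 0.0052], [0, 0, -6.93], 1],
    [[0.0137, -0.0006, 0.0052], [0, 0, -6.93], 1],
    [[0.0136, 0.0011, 0.0052], [0, 0, -6.93], 1],
    [[0.0134, 0.0027, 0.0052], [0, 0, -6.93], 1],
    [[0.013, 0.0043, 0.0052], [0, 0, -6.93], 1],
    [[0.0124, 0.0059, 0.0052], [0, 0, -6.93], 1],
    [[0.0116, 0.0073, 0.0052], [0, 0, -6.93], 1],
    [[0.0106, 0.0086, 0.0052], [0, 0, -6.93], 1],
    [[0.0095, 0.0099, 0.0052], [0, 0, -6.93], 1],
  ],
)

```text
time: 1.1
ee_pos: [0.3516, -0.4873, 0.3519]
eef_rot: [0.69, 0.724, 0.0, -0.001]
contact_force: [-0.3, 0.2, 0.1]
grip_width: 0.0856
gripper_force: 0.0
```

Call:
move_arm(
  targets=[
    [[0.0082, 0.0109, 0.0052], [0, 0, -6.93], 1],
    [[0.0068, 0.0118, 0.0052], [0, 0, -6.93], 1],
    [[0.0054, 0.0126, 0.0052], [0, 0, -6.93], 1],
    [[0.0038, 0.0131, 0.0052], [0, 0, -6.93], 1],
    [[0.0022, 0.0135, 0.0052], [0, 0, -6.93], 1],
    [[0.0005, 0.0137, 0.0052], [0, 0, -6.93], 1],
    [[-0.0011, 0.0136, 0.0052], [0, 0, -6.93], 1],
    [[-0.0027, 0.0134, 0.0052], [0, 0, -6.93], 1],
    [[-0.0043, 0.013, 0.0052], [0, 0, -6.93], 1],
    [[-0.0059, 0.0124, 0.0052], [0, 0, -6.93], 1],
  ],
)

```text
time: 2.1
ee_pos: [0.4571, -0.4005, 0.2999]
eef_rot: [0.156, 0.988, 0.0, -0.0]
contact_force: [-0.6, -0.7, 0.1]
grip_width: 0.0856
gripper_force: 0.0
```

```bash
cat >> h.py <<'E'
def wrist():
    s=robot.get_state(); c=robot.read_camera("wrist"); p,Rm,_=pose(s)
    T=np.eye(4);T[:3,:3]=Rm;T[:3,3]=p; c["T"]=T@c["tool_from_camera"]; return c
def wdirs(c,u,v):
    K=c["camera_matrix"]; x=(u-K[0,2])/K[0,0]; y=(v-K[1,2])/K[1,1]; r=np.hypot(x,y)+1e-12
    return np.stack([np.sin(r)*x/r,-np.sin(r)*y/r,-np.cos(r)],-1)
def wplane(c,u,v,z):
    d=wdirs(c,np.asarray(u,float),np.asarray(v,float))@c["T"][:3,:3].T; o=c["T"][:3,3]
    return o+d*((z-o[2])/d[...,2])[...,None]
def wcloud(c):
    D=c["depth"];v,u=np.mgrid[:D.shape[0],:D.shape[1]]; d=wdirs(c,u,v)
    return (d*(D/-d[...,2])[...,None])@c["T"][:3,:3].T+c["T"][:3,3]
def ortho(c,cx,cy,z,h=.06,px=.0002):
    # rectified view of the plane z: up = +x world, left = +y world
    n=int(2*h/px); i,j=np.mgrid[:n,:n]; X=cx+h-i*px; Y=cy+h-j*px
    Pc=(np.stack([X,Y,X*0+z],-1)-c["T"][:3,3])@c["T"][:3,:3]
    th=np.arctan2(np.hypot(Pc[...,0],Pc[...,1]),-Pc[...,2]); ph=np.arctan2(-Pc[...,1],Pc[...,0]); K=c["camera_matrix"]
    return cv2.remap(c["image"],(K[0,2]+K[0,0]*th*np.cos(ph)).astype(np.float32),(K[1,2]+K[1,1]*th*np.sin(ph)).astype(np.float32),cv2.INTER_LINEAR)
E
python3 - <<'E'
from h import *
c=wrist(); print(pose()[0].round(4),pose()[2],c["camera_matrix"].round(1).tolist(),c["tool_from_camera"].round(3).tolist())
np.savez("w1.npz",**c)
P=wcloud(c); q=P[(np.abs(P[...,0]-.457)<.05)&(np.abs(P[...,1]+.401)<.05)&(P[...,2]>.009)&(P[...,2]<.02)]
r=cv2.minAreaRect((q[:,:2]*1000).astype(np.float32)); print(len(q),r,np.median(q[:,2]))
cv2.imwrite("pics/w1.png",np.hstack([cv2.resize(c["image"],(400,300)),cv2.resize(ortho(c,.457,-.401,.014,.04),(300,300))]))
E
```

```text
[ 0.4581 -0.3991  0.2989] 162.29798824413666 [[297.3, 0.0, 254.9], [0.0, 297.3, 195.0], [0.0, 0.0, 1.0]] [[0.001, 0.946, 0.325, 0.083], [1.0, -0.0, -0.001, 0.001], [-0.0, 0.325, -0.946, 0.03], [0.0, 0.0, 0.0, 1.0]]
1427 ((460.3129577636719, -399.84832763671875), (42.13372802734375, 41.5885009765625), 71.24402618408203) 0.014553670160883325
```

View pics/w1.png

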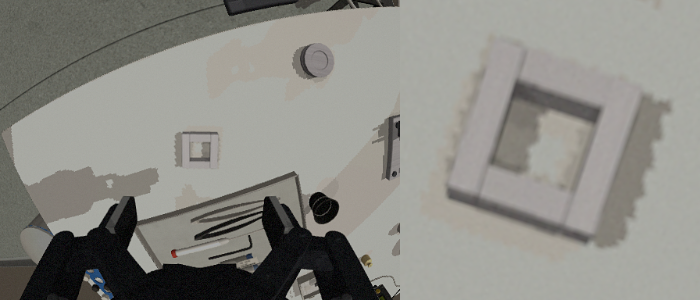

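The wrist view shows the spacer centred at (0.4603, -0.3998) with side yaw 71.2°, the tools' tray beyond it and the disc clear of both. I'll go down with the fingers partly open.

Call:
move_arm(
  targets=[
    [[-0.0023, 0, 0.012], [0, 0, 1.1], 0.4],
    [[0, 0, 0.012], [0, 0, 0], 0.4],
    [[0, 0, 0.015], [0, 0, 0], 0.4],
    [[0, 0, 0.015], [0, 0, 0], 0.4],
    [[0, 0, 0.015], [0, 0, 0], 0.4],
    [[0, 0, 0.015], [0, 0, 0], 0.4],
    [[0, 0, 0.01], [0, 0, 0], 0.4],
    [[0, 0, 0.005], [0, 0, 0], 0.4],
    [[0, 0, 0], [0, 0, 0], 0.4],
    [[0, 0, 0], [0, 0, 0], 0.4],
  ],
  squeeze=30,
)

```text
time: 3.15
ee_pos: [0.4594, -0.402, 0.2021]
eef_rot: [0.168, 0.986, -0.0, 0.0]
contact_force: [0.2, 0.0, -0.2]
grip_width: 0.0595
gripper_force: 0.0
```

Run:
```python
from h import *
c=wrist(); p,_,y=pose(); print(p.round(4),y,robot.get_state()["grip_width"])
P=wcloud(c)
q=P[(np.abs(P[...,0]-.46)<.04)&(np.abs(P[...,1]+.40)<.04)&(P[...,2]>.009)&(P[...,2]<.02)]
print(len(q),len(q)>5 and cv2.minAreaRect((q[:,:2]*1000).astype(np.float32)))
q=P[(np.abs(P[...,0]-.393)<.05)&(np.abs(P[...,1]+.232)<.05)&(P[...,2]>.009)&(P[...,2]<.02)]
print(len(q),len(q)>5 and (cv2.minAreaRect((q[:,:2]*1000).astype(np.float32)),cv2.minEnclosingCircle((q[:,:2]*1000).astype(np.float32))))
# finger tips: nearest points to the tool
Rt=(P-p)@pose()[1]; m=(np.abs(Rt[...,0])<.03)&(Rt[...,2]<.2)&(Rt[...,2]>.12)&(c["depth"]>0); q=Rt[m]; print("tip z",np.percentile(q[:,2],[90,99]), [q[q[:,1]>0][:,1].min() if (q[:,1]>0).any() else 0, q[q[:,1]<0][:,1].max() if (q[:,1]<0).any() else 0])
```

```text
[ 0.4595 -0.4022  0.2025] 160.63628313980706 0.05982117353059434
3348 ((460.6540222167969, -399.4330139160156), (42.214752197265625, 43.34197998046875), 71.23619079589844)
2481 (((395.9669189453125, -230.88038635253906), (41.45459747314453, 41.91976547241211), 8.524128913879395), ((395.7851257324219, -230.93447875976562), 21.682748794555664))
tip z [0.18993492 0.19932458] [np.float64(0.00019437902760465712), np.float64(-0.00025840246507095925)]
```

Call:
move_arm(
  targets=[
    [[0, 0.0014, 0.004], [0, 0, -0.3], 0.4],
    [[0, 0.0014, 0.005], [0, 0, -0.3], 0.4],
    [[0, 0, 0.006], [0, 0, 0], 0.4],
    [[0, 0, 0.006], [0, 0, 0], 0.4],
    [[0, 0, 0.005], [0, 0, 0], 0.4],
    [[0, 0, 0.0035], [0, 0, 0], 0.4],
    [[0, 0, 0], [0, 0, 0], -0.3],
    [[0, 0, 0], [0, 0, 0], -0.3],
    [[0, 0, 0], [0, 0, 0], -0.3],
    [[0, 0, 0], [0, 0, 0], -0.3],
  ],
  squeeze=30,
)

```text
time: 4.2
ee_pos: [0.4601, -0.3992, 0.1723]
eef_rot: [0.163, 0.987, -0.0, 0.0]
contact_force: [0.5, -0.4, -0.1]
grip_width: 0.041
gripper_force: 31.2
```

Run:
```python
from h import *
s=robot.get_state();p,_,y=pose(s); print(p.round(4),y,s["grip_width"],s["gripper_force"],s["contact_force"])
```

```text
[ 0.4601 -0.3992  0.1723] 161.23761288927048 0.04102841073262635 31.20061755180359 [ 0.54722236 -0.40108706 -0.09351358]
```

```bash
python3 -c "
from h import *
plan([.54,-.03,.32],175.7,15)"
```

```text
from [ 0.4601 -0.3992  0.1723] 161.24 dyaw 14.5
[np.float64(2.9), np.float64(25.0), np.float64(-9.8)] turn z -0.96
[np.float64(2.5), np.float64(25.1), np.float64(-9.8)] turn z -0.96
[np.float64(2.0), np.float64(25.1), np.float64(-9.8)] turn z -0.96
[np.float64(1.6), np.float64(25.1), np.float64(-9.8)] turn z -0.96
[np.float64(1.2), np.float64(25.2), np.float64(-9.8)] turn z -0.96
[np.float64(0.8), np.float64(25.2), np.float64(-9.8)] turn z -0.96
[np.float64(0.3), np.float64(25.2), np.float64(-9.8)] turn z -0.96
[np.float64(-0.1), np.float64(25.2), np.float64(-9.8)] turn z -0.96
[np.float64(-0.5), np.float64(25.2), np.float64(-9.8)] turn z -0.96
[np.float64(-0.9), np.float64(25.2), np.float64(-9.8)] turn z -0.96
[np.float64(-1.4), np.float64(25.1), np.float64(-9.8)] turn z -0.96
[np.float64(-1.8), np.float64(25.1), np.float64(-9.8)] turn z -0.96
[np.float64(-2.2), np.float64(25.1), np.float64(-9.8)] turn z -0.96
[np.float64(-2.6), np.float64(25.0), np.float64(-9.8)] turn z -0.96
[np.float64(-3.0), np.float64(25.0), np.float64(-9.8)] turn z -0.96
```

Call:
move_arm(
  targets=[
    [[0, 0, -0.01], [0, 0, 0], -0.3],
    [[0, 0, -0.02], [0, 0, 0], -0.3],
    [[0, 0, -0.03], [0, 0, 0], -0.3],
    [[0, 0, -0.04], [0, 0, 0], -0.3],
    [[0.0029, 0.025, -0.025], [0, 0, -0.96], -0.3],
    [[0.0025, 0.0251, -0.013], [0, 0, -0.96], -0.3],
    [[0.002, 0.0251, -0.01], [0, 0, -0.96], -0.3],
    [[0.0016, 0.0251, 0], [0, 0, -0.96], -0.3],
    [[0.0012, 0.0252, 0], [0, 0, -0.96], -0.3],
    [[0.0008, 0.0252, 0], [0, 0, -0.96], -0.3],
  ],
)

```text
time: 5.2
ee_pos: [0.492, -0.2504, 0.3213]
eef_rot: [0.113, 0.994, -0.0, 0.001]
contact_force: [-0.2, 0.1, -0.3]
grip_width: 0.0415
gripper_force: 31.2
```

Call:
move_arm(
  targets=[
    [[0.0003, 0.0252, 0], [0, 0, -0.96], -0.3],
    [[-0.0001, 0.0252, 0], [0, 0, -0.96], -0.3],
    [[-0.0005, 0.0252, 0], [0, 0, -0.96], -0.3],
    [[-0.0009, 0.0252, 0], [0, 0, -0.96], -0.3],
    [[-0.0014, 0.0251, 0], [0, 0, -0.96], -0.3],
    [[-0.0018, 0.0251, 0], [0, 0, -0.96], -0.3],
    [[-0.0022, 0.0251, 0], [0, 0, -0.96], -0.3],
    [[-0.0026, 0.025, 0], [0, 0, -0.96], -0.3],
    [[-0.003, 0.025, 0], [0, 0, -0.96], -0.3],
    [[0, 0, 0], [0, 0, 0], -0.3],
  ],
)

```text
time: 6.2
ee_pos: [0.5403, -0.0277, 0.3211]
eef_rot: [0.036, 0.999, 0.0, 0.001]
contact_force: [0.7, 0.4, -0.4]
grip_width: 0.041
gripper_force: 31.2
```

Run:
```python
from h import *
robot.read_camera("top"); robot.read_camera("top")
c=wrist(); p,Rm,y=pose(); print(p.round(4),y,robot.get_state()["grip_width"]); np.savez("w2.npz",**c)
P=wcloud(c); q=P[(np.abs(P[...,0]-.55)<.1)&(np.abs(P[...,1]+.03)<.12)&(P[...,2]>.007)&(P[...,2]<.016)]
print("plate",cv2.minAreaRect((q[:,:2]*1000).astype(np.float32)))
a=cv2.resize(ortho(c,.55,-.03,.037,.08),(500,500))
cv2.imwrite("pics/w2.png",np.hstack([a,cv2.resize(c["image"],(300,225))[:,:].repeat(1,0) if 0 else cv2.copyMakeBorder(cv2.resize(c["image"],(300,225)),0,275,0,0,0)]))
```

```text
[ 0.54   -0.0301  0.3207] 175.6362043771713 0.04080941447739272
plate ((558.790771484375, -23.009994506835938), (190.91893005371094, 105.81510162353516), 85.67208099365234)
```

View pics/w2.png

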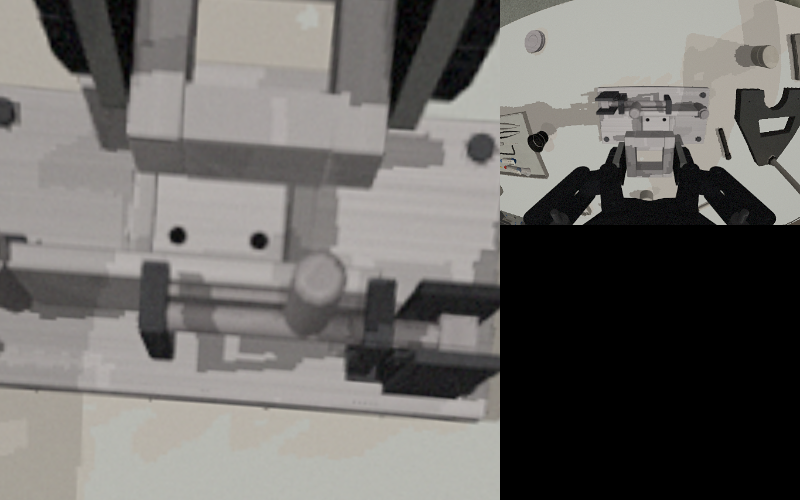

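The rectified view shows the block's front edge at v≈253 (u 155-287), with its two front holes at (177,236) and (259,241). The knob is at (320,275). This puts the block centre near (0.570, -0.022), so I'll check it against the gate and fence tops.

```bash
cat >> h.py <<'E'
YN=np.radians(-4.3)
def tonest(P,o=(.570,-.0222)):
    d=P[...,:2]-np.array(o); return np.concatenate([np.stack([d[...,0]*np.cos(YN)+d[...,1]*np.sin(YN),-d[...,0]*np.sin(YN)+d[...,1]*np.cos(YN)],-1),P[...,2:]],-1)
E
python3 - <<'E'
from h import *
for f,cl in(("w2",wcloud),("top0",cloud)):
    c=dict(np.load(f+".npz")); Q=tonest(cl(c)); v=c["depth"]>0
    def st(n,x,y,z):
        m=v&(Q[...,0]>x[0])&(Q[...,0]<x[1])&(Q[...,1]>y[0])&(Q[...,1]<y[1])&(Q[...,2]>z[0])&(Q[...,2]<z[1]); q=Q[m]*1000
        print(f,n,len(q),len(q) and (np.percentile(q,[3,50,97],axis=0).round(1).tolist()))
    st("gate",(-.045,-.012),(.025,.06),(.050,.06))
    st("gate-",(-.045,-.012),(-.02,.02),(.050,.06))
    st("fence",(.012,.05),(-.03,.03),(.048,.056))
    st("block",(-.03,.03),(-.03,.03),(.033,.041))
    st("knob",(-.06,-.025),(-.045,-.01),(.088,.1))
    st("plate",(-.08,.06),(-.12,.12),(.008,.016))
# same-camera estimate of held spacer
c=dict(np.load("w2.npz")); P=wcloud(c); p,Rm,_=pose(); T=(P-p)@Rm
m=(np.abs(T[...,0])<.035)&(np.abs(T[...,1])<.02)&(T[...,2]>.145)&(T[...,2]<.18)&(c["depth"]>0); print("held",np.percentile(T[m]*1000,[1,50,99],axis=0).round(1).tolist())
E
```

```text
w2 gate 401 [[-36.4, 25.9, 50.9], [-33.6, 42.3, 55.4], [-29.4, 59.0, 56.7]]
w2 gate- 735 [[-44.4, -18.7, 50.3], [-35.7, -2.7, 54.5], [-28.6, 14.1, 56.6]]
w2 fence 259 [[23.7, -27.0, 51.5], [26.6, -8.6, 52.7], [29.6, 10.0, 53.8]]
w2 block 1058 [[-21.3, -18.7, 36.3], [-10.6, 1.3, 37.5], [0.4, 20.7, 38.8]]
w2 knob 294 [[-51.6, -32.4, 89.3], [-46.4, -26.6, 94.4], [-40.5, -21.2, 96.0]]
w2 plate 8897 [[-62.6, -92.5, 11.1], [-11.2, 8.8, 12.6], [35.8, 88.5, 14.2]]
top0 gate 47 [[-39.3, 26.7, 51.0], [-35.8, 41.0, 53.6], [-31.9, 58.6, 57.5]]
top0 gate- 59 [[-42.4, -18.7, 50.2], [-35.9, -2.3, 53.5], [-31.9, 19.1, 56.5]]
top0 fence 86 [[17.5, -28.6, 48.2], [21.9, -1.1, 50.4], [27.0, 28.1, 54.5]]
top0 block 262 [[-27.1, -21.9, 33.2], [-6.1, -1.9, 35.9], [17.4, 18.2, 39.9]]
top0 knob 28 [[-54.7, -35.4, 88.7], [-49.1, -30.2, 92.6], [-43.3, -23.8, 96.8]]
top0 plate 1676 [[-64.4, -95.7, 8.3], [-10.0, -11.7, 10.8], [36.0, 86.2, 14.9]]
held [[-21.8, -19.2, 148.4], [4.9, -0.9, 157.5], [20.0, 19.7, 170.9]]
```

Run:
```python
from h import *
c=dict(np.load("w2.npz")); p,Rm,y=pose(); z=p[2]-.1583
a=ortho(c,p[0],p[1],z,.04,.0001)   # 10 px/mm
cv2.imwrite("pics/held.png",cv2.resize(a,(560,560)))
```

```text
(no output)
```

View pics/held.png

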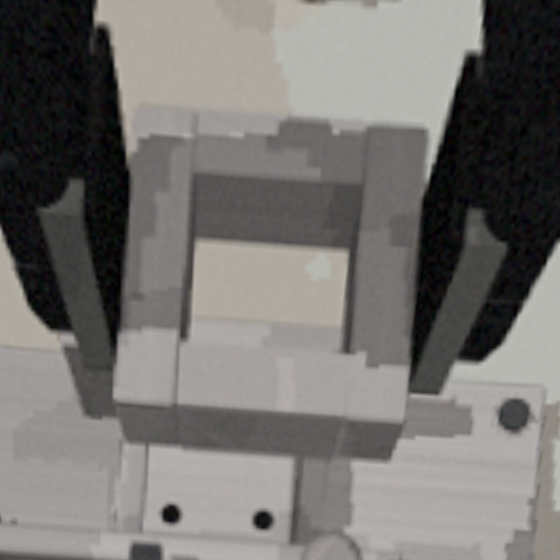

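The held spacer reads 42 mm wide, with its centre at TCP + (2.3, 1.3) mm in the wrist view and its yaw matching the nest. I'll go above the pocket and look again at a lower height.

Call:
move_arm(
  targets=[
    [[-0.0058, 0.0025, 0], [0, 0, 0], -0.3],
    [[-0.0058, 0.0025, 0], [0, 0, 0], -0.3],
    [[-0.0059, 0.0025, 0], [0, 0, 0], -0.3],
    [[-0.006, 0.0024, 0.005], [0, 0, 0], -0.3],
    [[0, 0, 0.015], [0, 0, 0], -0.3],
    [[0, 0, 0.02], [0, 0, 0], -0.3],
    [[0, 0, 0.02], [0, 0, 0], -0.3],
    [[0, 0, 0.0107], [0, 0, 0], -0.3],
    [[0, 0, 0], [0, 0, 0], -0.3],
    [[0, 0, 0], [0, 0, 0], -0.3],
  ],
)

```text
time: 7.35
ee_pos: [0.5646, -0.0219, 0.2496]
eef_rot: [0.038, 0.999, 0.0, 0.0]
contact_force: [-0.1, 0.5, -0.2]
grip_width: 0.0413
gripper_force: 31.2
```

Run:
```python
from h import *
robot.read_camera("top")
c=wrist(); p,Rm,y=pose(); print(p.round(4),y,robot.get_state()["grip_width"]); np.savez("w3.npz",**c)
z=p[2]-.1583
a=cv2.resize(ortho(c,p[0],p[1],z,.04,.0001),(400,400)); b=cv2.resize(ortho(c,.566,-.0206,.055,.06,.0002),(400,400))
cv2.imwrite("pics/w3.png",np.hstack([a,b]))
Q=tonest(wcloud(c)); v=c["depth"]>0
def st(n,x,y,z):
        m=v&(Q[...,0]>x[0])&(Q[...,0]<x[1])&(Q[...,1]>y[0])&(Q[...,1]<y[1])&(Q[...,2]>z[0])&(Q[...,2]<z[1]); q=Q[m]*1000
        print(n,len(q),len(q) and (np.percentile(q,[3,50,97],axis=0).round(1).tolist()))
st("gate",(-.045,-.012),(.025,.06),(.050,.06))
st("gate0",(-.045,-.012),(-.005,.01),(.053,.058))
st("knob",(-.06,-.025),(-.045,-.01),(.090,.1))
st("spacer",(-.035,.04),(-.02,.02),(.085,.1))
```

```text
[ 0.565  -0.0219  0.2506] 175.6376454717949 0.04099432576803117
gate 812 [[-36.5, 26.2, 50.8], [-33.5, 42.0, 55.3], [-29.1, 58.9, 56.6]]
gate0 374 [[-37.2, -4.8, 53.3], [-33.0, 2.7, 55.5], [-28.7, 9.7, 56.8]]
knob 681 [[-51.7, -32.5, 91.0], [-46.6, -26.3, 94.5], [-40.3, -20.7, 96.0]]
spacer 4600 [[-24.6, -19.4, 86.1], [-9.0, -0.7, 92.8], [16.1, 19.1, 94.2]]
```

View pics/w3.png

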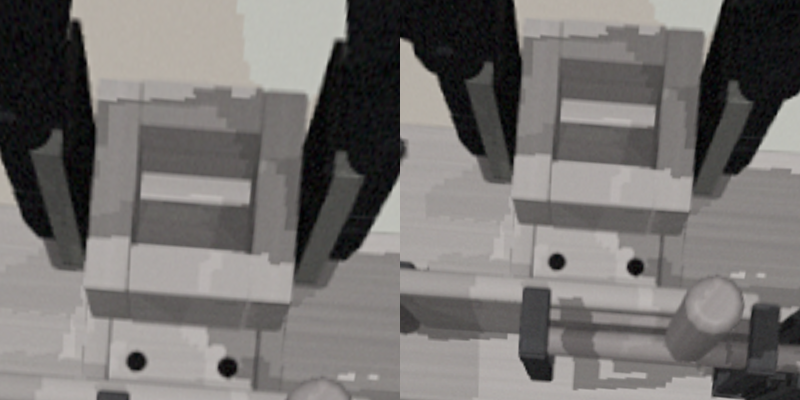

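The spacer reads (0.5667, -0.0211), the block (0.5668, -0.0207) and the gate is 29 mm in front, so they are aligned. I'll lower it.

Call:
move_arm(
  targets=[
    [[0, 0.0005, 0.006], [0, 0, 0], -0.3],
    [[0, 0, 0.008], [0, 0, 0], -0.3],
    [[0, 0, 0.008], [0, 0, 0], -0.3],
    [[0, 0, 0.007], [0, 0, 0], -0.3],
    [[0, 0, 0.005], [0, 0, 0], -0.3],
    [[0, 0, 0.003], [0, 0, 0], -0.3],
    [[0, 0, 0.002], [0, 0, 0], -0.3],
    [[0, 0, 0.001], [0, 0, 0], -0.3],
    [[0, 0, 0.0005], [0, 0, 0], -0.3],
    [[0, 0, 0], [0, 0, 0], -0.3],
  ],
)

```text
time: 8.45
ee_pos: [0.5645, -0.0214, 0.2092]
eef_rot: [0.038, 0.999, -0.0, 0.0]
contact_force: [0.3, 0.1, -0.5]
grip_width: 0.0413
gripper_force: 31.2
```

Call:
move_arm(
  targets=[
    [[0, 0, 0.0004], [0, 0, 0], -0.3],
    [[0, 0, 0.0003], [0, 0, 0], -0.3],
    [[0, 0, 0], [0, 0, 0], 0.3],
    [[0, 0, 0], [0, 0, 0], 0.3],
    [[0, 0, 0], [0, 0, 0], 0.3],
    [[0, 0, -0.004], [0, 0, 0], 0.3],
    [[0, 0, -0.01], [0, 0, 0], 0.3],
    [[0, 0, -0.02], [0, 0, 0], 0.3],
    [[0, 0, -0.03], [0, 0, 0], 0.3],
    [[0, 0, -0.025], [0, 0, 0], 0.3],
  ],
)

```text
time: 9.45
ee_pos: [0.5645, -0.0213, 0.2994]
eef_rot: [0.038, 0.999, -0.0, 0.001]
contact_force: [0.4, 0.1, 0.2]
grip_width: 0.0554
gripper_force: 0.0
```

Run:
```python
from h import *
c=wrist(); p,Rm,y=pose(); print(p.round(4),y,robot.get_state()["grip_width"]); np.savez("w4.npz",**c)
Q=tonest(wcloud(c)); v=c["depth"]>0
def st(n,x,y,z):
        m=v&(Q[...,0]>x[0])&(Q[...,0]<x[1])&(Q[...,1]>y[0])&(Q[...,1]<y[1])&(Q[...,2]>z[0])&(Q[...,2]<z[1]); q=Q[m]*1000
        print(n,len(q),len(q) and (np.percentile(q,[3,50,97],axis=0).round(1).tolist())); return q
q=st("spacer",(-.027,.02),(-.035,.035),(.048,.0545))
print(cv2.minAreaRect(q[:,:2].astype(np.float32)))
if len(q): A=np.c_[q[:,:2],np.ones(len(q))]; print("tilt",np.linalg.lstsq(A,q[:,2],rcond=None)[0])
st("fence",(.012,.05),(-.03,.03),(.048,.056)); st("gate0",(-.045,-.012),(-.005,.01),(.053,.058))
cv2.imwrite("pics/w4.png",cv2.resize(ortho(c,.566,-.0206,.051,.045,.0001),(500,500)))
plan([.3935,-.233,.30],175.7,15)
```

```text
[ 0.5663 -0.0216  0.304 ] 175.6410444814115 0.05550386131369915
spacer 1887 [[-24.4, -18.4, 49.7], [-5.6, 1.6, 51.5], [16.6, 21.4, 52.7]]
((-2.4698848724365234, -1.1833877563476562), (44.93444061279297, 65.1269760131836), 0.0041480460204184055)
tilt [-9.69371847e-03  1.42794874e-03  5.13850876e+01]
fence 1239 [[12.7, -27.8, 49.2], [22.4, 0.8, 52.1], [30.0, 27.7, 53.5]]
gate0 225 [[-37.0, -4.3, 53.2], [-32.9, 3.1, 55.4], [-28.9, 9.8, 56.7]]
from [ 0.5663 -0.0216  0.304 ] 175.64 dyaw 0.1
[np.float64(10.4), np.float64(-14.9), np.float64(0.3)] turn z -0.0
[np.float64(10.4), np.float64(-14.9), np.float64(0.3)] turn z -0.0
[np.float64(10.4), np.float64(-14.9), np.float64(0.3)] turn z -0.0
[np.float64(10.4), np.float64(-14.9), np.float64(0.3)] turn z -0.0
[np.float64(10.4), np.float64(-14.9), np.float64(0.3)] turn z -0.0
[np.float64(10.4), np.float64(-14.9), np.float64(0.3)] turn z -0.0
[np.float64(10.4), np.float64(-14.9), np.float64(0.3)] turn z -0.0
[np.float64(10.4), np.float64(-14.9), np.float64(0.3)] turn z -0.0
[np.float64(10.4), np.float64(-14.9), np.float64(0.3)] turn z -0.0
[np.float64(10.4), np.float64(-14.9), np.float64(0.3)] turn z -0.0
[np.float64(10.4), np.float64(-14.9), np.float64(0.3)] turn z -0.0
[np.float64(10.4), np.float64(-14.9), np.float64(0.3)] turn z -0.0
[np.float64(10.4), np.float64(-14.9), np.float64(0.3)] turn z -0.0
[np.float64(10.4), np.float64(-14.9), np.float64(0.3)] turn z -0.0
[np.float64(10.4), np.float64(-14.9), np.float64(0.3)] turn z -0.0
```

View pics/w4.png

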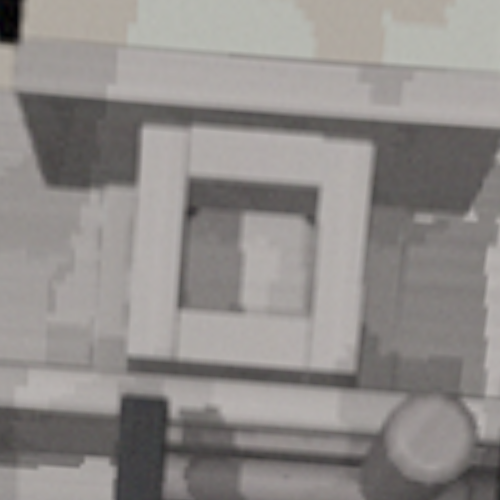

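The spacer lies flat and square at (0.5661, -0.0208), z 51.5 mm, between the fence and the gate. The disc is next.

Call:
move_arm(
  targets=[
    [[0.006, -0.008, 0], [0, 0, 0], 0.4],
    [[0.0104, -0.0149, 0], [0, 0, 0], 0.4],
    [[0.0148, -0.0218, 0], [0, 0, 0], 0.4],
    [[0.0148, -0.0218, 0], [0, 0, 0], 0.4],
    [[0.0148, -0.0218, 0], [0, 0, 0], 0.4],
    [[0.0148, -0.0218, 0], [0, 0, 0], 0.4],
    [[0.0148, -0.0218, 0], [0, 0, 0], 0.4],
    [[0.0148, -0.0218, 0], [0, 0, 0], 0.4],
    [[0.0148, -0.0218, 0], [0, 0, 0], 0.4],
    [[0.0148, -0.0218, 0], [0, 0, 0], 0.4],
  ],
)

```text
time: 10.5
ee_pos: [0.4121, -0.2084, 0.2957]
eef_rot: [0.039, 0.999, 0.001, -0.002]
contact_force: [-0.3, 0.0, -0.0]
grip_width: 0.0601
gripper_force: 0.0
```

Call:
move_arm(
  targets=[
    [[0.0148, -0.0218, 0.004], [0, 0, 0], 0.4],
    [[0.0064, -0.0048, 0.01], [0, 0, 0], 0.4],
    [[0, 0, 0.02], [0, 0, 0], 0.4],
    [[0, 0, 0.02], [0, 0, 0], 0.4],
    [[0, 0, 0.02], [0, 0, 0], 0.4],
    [[0, 0, 0.016], [0, 0, 0], 0.4],
    [[0, 0, 0.01], [0, 0, 0], 0.4],
    [[0, 0, 0], [0, 0, 0], 0.4],
    [[0, 0, 0], [0, 0, 0], 0.4],
    [[0, 0, 0], [0, 0, 0], 0.4],
  ],
)

```text
time: 11.5
ee_pos: [0.3921, -0.233, 0.198]
eef_rot: [0.038, 0.999, -0.0, 0.001]
contact_force: [-0.3, -0.5, -0.3]
grip_width: 0.06
gripper_force: 0.0
```

Run:
```python
from h import *
c=wrist(); p,Rm,y=pose(); print(p.round(4),y,robot.get_state()["grip_width"])
P=wcloud(c); q=P[(np.abs(P[...,0]-.395)<.04)&(np.abs(P[...,1]+.231)<.04)&(P[...,2]>.009)&(P[...,2]<.02)&(c["depth"]>0)]*1000
print(len(q),np.percentile(q,[1,50,99],axis=0).round(1).tolist(),cv2.minAreaRect(q[:,:2].astype(np.float32)),cv2.minEnclosingCircle(q[:,:2].astype(np.float32)))
```

```text
[ 0.3922 -0.2331  0.1981] 175.6387437760439 0.060061571758883846
3573 [[375.1, -249.5, 9.8], [393.9, -230.2, 14.2], [414.7, -211.0, 15.8]] ((395.76812744140625, -230.26953125), (41.22040557861328, 41.794151306152344), 57.14490509033203) ((395.6649475097656, -230.5543212890625), 21.448793411254883)
```

Call:
move_arm(
  targets=[
    [[-0.001, 0.0012, 0.003], [0, 0, 0], 0.4],
    [[-0.0009, 0.0011, 0.005], [0, 0, 0], 0.4],
    [[0, 0, 0.006], [0, 0, 0], 0.4],
    [[0, 0, 0.006], [0, 0, 0], 0.4],
    [[0, 0, 0.004], [0, 0, 0], 0.4],
    [[0, 0, 0.0016], [0, 0, 0], 0.4],
    [[0, 0, 0], [0, 0, 0], -0.3],
    [[0, 0, 0], [0, 0, 0], -0.3],
    [[0, 0, 0], [0, 0, 0], -0.3],
    [[0, 0, 0], [0, 0, 0], -0.3],
  ],
  squeeze=30,
)

```text
time: 12.55
ee_pos: [0.3941, -0.2308, 0.172]
eef_rot: [0.038, 0.999, -0.0, 0.0]
contact_force: [0.8, -0.9, 1.0]
grip_width: 0.0396
gripper_force: 32.0
```

Run:
```python
from h import *
p=pose()[0]; print(p); d=np.array([.565,-.0214])-p[:2]; a=np.radians(175.64); print(d@[np.cos(a),np.sin(a)],d@[np.sin(a),-np.cos(a)])
```

```text
[ 0.39405469 -0.23082699  0.17204459]
-0.15452935362314968 0.2218166824232376
```

Call:
move_arm(
  targets=[
    [[0, 0, -0.005], [0, 0, 0], -0.4],
    [[0, 0, -0.015], [0, 0, 0], -0.4],
    [[0, 0, -0.03], [0, 0, 0], -0.4],
    [[0, 0, -0.035], [0, 0, 0], -0.4],
    [[-0.008, 0.0118, -0.03], [0, 0, 0], -0.4],
    [[-0.0155, 0.0222, 0], [0, 0, 0], -0.4],
    [[-0.0155, 0.0222, 0], [0, 0, 0], -0.4],
    [[-0.0155, 0.0222, 0], [0, 0, 0], -0.4],
    [[-0.0155, 0.0222, 0], [0, 0, 0], -0.4],
    [[-0.0155, 0.0222, 0], [0, 0, 0], -0.4],
  ],
)

```text
time: 13.55
ee_pos: [0.4886, -0.1135, 0.2867]
eef_rot: [0.038, 0.999, 0.0, -0.0]
contact_force: [0.2, -0.8, -1.1]
grip_width: 0.0398
gripper_force: 30.6
```

Call:
move_arm(
  targets=[
    [[-0.0155, 0.0222, 0], [0, 0, 0], -0.4],
    [[-0.0155, 0.0222, 0], [0, 0, 0], -0.4],
    [[-0.0155, 0.0222, 0], [0, 0, 0], -0.4],
    [[-0.015, 0.022, 0], [0, 0, 0], -0.4],
    [[-0.008, 0.0109, 0.002], [0, 0, 0], -0.4],
    [[0, 0, 0.01], [0, 0, 0], -0.4],
    [[0, 0, 0.012], [0, 0, 0], -0.4],
    [[0, 0, 0.004], [0, 0, 0], -0.4],
    [[0, 0, 0], [0, 0, 0], -0.4],
    [[0, 0, 0], [0, 0, 0], -0.4],
  ],
)

```text
time: 14.55
ee_pos: [0.5647, -0.0214, 0.2584]
eef_rot: [0.039, 0.999, -0.0, -0.0]
contact_force: [0.5, -0.1, -0.7]
grip_width: 0.0395
gripper_force: 30.6
```

Run:
```python
from h import *
robot.read_camera("top")
c=wrist(); p,Rm,y=pose(); print(p.round(4),y,robot.get_state()["grip_width"]); np.savez("w5.npz",**c)
a=cv2.resize(ortho(c,p[0],p[1],p[2]-.1580,.04,.0001),(400,400)); b=cv2.resize(ortho(c,.566,-.0206,.051,.045,.0001),(400,400))
cv2.imwrite("pics/w5.png",np.hstack([a,b]))
```

```text
[ 0.5653 -0.0212  0.2591] 175.5915167129336 0.03951351644577122
```

View pics/w5.png

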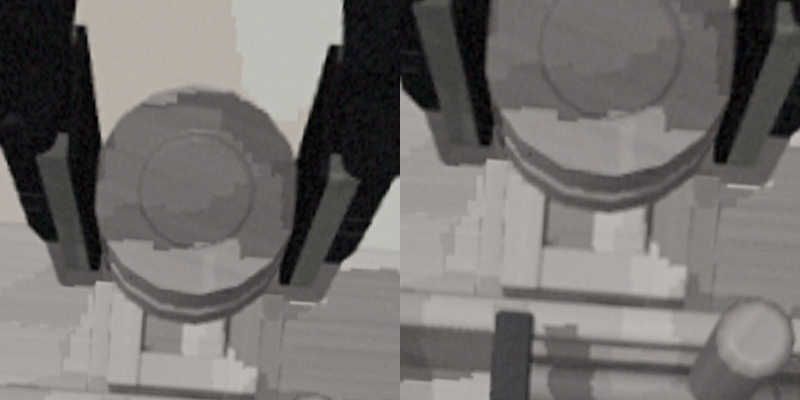

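The held disc is centred at TCP + (2.3, 0.8) mm, so it needs a shift of about 0.8 mm back, then straight down.

Call:
move_arm(
  targets=[
    [[0.0008, 0, 0.003], [0, 0, 0], -0.4],
    [[0, 0, 0.006], [0, 0, 0], -0.4],
    [[0, 0, 0.007], [0, 0, 0], -0.4],
    [[0, 0, 0.007], [0, 0, 0], -0.4],
    [[0, 0, 0.005], [0, 0, 0], -0.4],
    [[0, 0, 0.003], [0, 0, 0], -0.4],
    [[0, 0, 0.002], [0, 0, 0], -0.4],
    [[0, 0, 0.0015], [0, 0, 0], -0.4],
    [[0, 0, 0.0005], [0, 0, 0], -0.4],
    [[0, 0, 0], [0, 0, 0], -0.4],
  ],
)

```text
time: 15.65
ee_pos: [0.5646, -0.0207, 0.2238]
eef_rot: [0.038, 0.999, -0.0, 0.0]
contact_force: [0.5, -0.6, -1.4]
grip_width: 0.0397
gripper_force: 30.6
```

Call:
move_arm(
  targets=[
    [[0.0004, -0.0005, 0.0003], [0, 0, 0], -0.4],
    [[0, 0, 0.0004], [0, 0, 0], -0.4],
    [[0, 0, 0.0002], [0, 0, 0], -0.4],
    [[0, 0, 0], [0, 0, 0], 0.3],
    [[0, 0, 0], [0, 0, 0], 0.3],
    [[0, 0, 0], [0, 0, 0], 0.3],
    [[0, 0, -0.004], [0, 0, 0], 0.3],
    [[0, 0, -0.012], [0, 0, 0], 0.3],
    [[0, 0, -0.03], [0, 0, 0], 0.3],
    [[0, 0, -0.03], [0, 0, 0], 0.3],
  ],
)

```text
time: 16.65
ee_pos: [0.5637, -0.0211, 0.2999]
eef_rot: [0.038, 0.999, 0.0, -0.001]
contact_force: [1.2, -0.3, -0.0]
grip_width: 0.0558
gripper_force: 0.0
```

Run:
```python
from h import *
robot.read_camera("top")
c=wrist(); p,Rm,y=pose(); print(p.round(4),y,robot.get_state()["grip_width"]); np.savez("w6.npz",**c)
Q=tonest(wcloud(c)); v=c["depth"]>0
m=v&(np.abs(Q[...,0]+.004)<.035)&(np.abs(Q[...,1])<.035)&(Q[...,2]>.061)&(Q[...,2]<.07)&~((Q[...,0]<-.03)&(Q[...,1]<0)); q=Q[m]*1000
print("disc",len(q),np.percentile(q,[1,50,99],axis=0).round(1).tolist(),cv2.minEnclosingCircle(q[:,:2].astype(np.float32)))
A=np.c_[q[:,:2],np.ones(len(q))]; print("tilt",np.linalg.lstsq(A,q[:,2],rcond=None)[0])
P=wcloud(c); m=v&(Q[...,0]<-.03)&(Q[...,0]>-.065)&(np.abs(Q[...,1]+.026)<.02)&(Q[...,2]>.0915)&(Q[...,2]<.1); print("knob",P[m].mean(0),cv2.minEnclosingCircle((1000*P[m][:,:2]).astype(np.float32)))
a=cv2.resize(ortho(c,.566,-.0206,.065,.045,.0001),(400,400)); b=cv2.resize(ortho(c,.53,-.04,.094,.045,.0001),(400,400))
cv2.imwrite("pics/w6.png",np.hstack([a,b]))
```

```text
[ 0.5665 -0.0214  0.3047] 175.64106294258843 0.05556289541647739
disc 2231 [[-37.6, -17.6, 62.4], [-5.2, 1.6, 65.3], [15.2, 20.7, 68.2]] ((-12.383543968200684, 6.056683540344238), 30.12689208984375)
tilt [-1.66559555e-02  6.77212527e-03  6.51445657e+01]
knob [ 0.52219816 -0.04534167  0.0944697 ] ((522.6806640625, -45.65409851074219), 7.117810249328613)
```

View pics/w6.png

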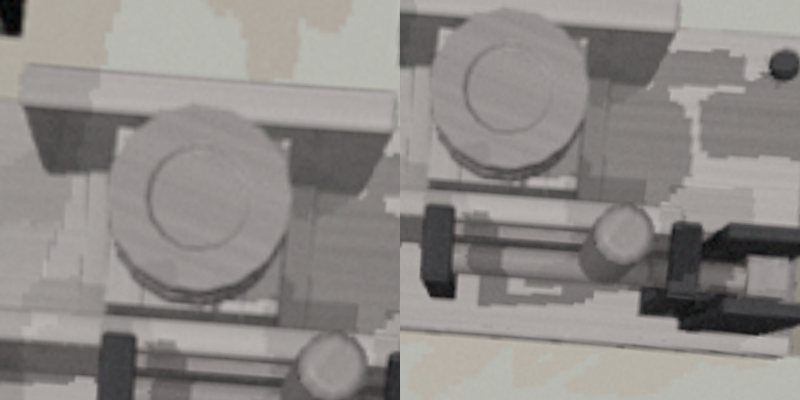

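The disc sits flat and centred, inner circle at left (198,197), and the knob's top is at right (624,235). In the TCP frame the knob is at about (0.5206, -0.0461). I'll go over it now.

Call:
move_arm(
  targets=[
    [[0.006, -0.0041, 0], [0, 0, 0], 0],
    [[0.0122, -0.0077, 0], [0, 0, 0], 0],
    [[0.0122, -0.0077, 0], [0, 0, 0], 0],
    [[0.0122, -0.0076, 0], [0, 0, 0], 0],
    [[0, 0, 0], [0, 0, 0], 0],
    [[0, 0, 0.01], [0, 0, 0], 0],
    [[0, 0, 0.012], [0, 0, 0], 0],
    [[0, 0, 0.006], [0, 0, 0], 0],
    [[0, 0, 0], [0, 0, 0], 0],
    [[0, 0, 0], [0, 0, 0], 0],
  ],
)

```text
time: 17.75
ee_pos: [0.5196, -0.0447, 0.2703]
eef_rot: [0.038, 0.999, 0.0, -0.0]
contact_force: [0.4, -0.1, 0.6]
grip_width: 0.0426
gripper_force: 0.0
```

Run:
```python
from h import *
robot.read_camera("top")
c=wrist(); p,Rm,y=pose(); print(p.round(4),y,robot.get_state()["grip_width"]); np.savez("w7.npz",**c)
P=wcloud(c); v=c["depth"]>0; T=(P-p)@Rm
m=v&(np.abs(P[...,0]-.522)<.015)&(np.abs(P[...,1]+.0455)<.015)&(P[...,2]>.0915)&(P[...,2]<.1); print("knob",P[m].mean(0),cv2.minEnclosingCircle((1000*P[m][:,:2]).astype(np.float32)))
print("knob in tool",((np.append(np.array(cv2.minEnclosingCircle((1000*P[m][:,:2]).astype(np.float32))[0])/1000,.094)-p)@Rm).round(4))
# pads: points near fingertips
m=v&(np.abs(T[...,0])<.02)&(np.abs(T[...,1])<.05)&(T[...,2]>.14)&(T[...,2]<.18)&(P[...,2]>.085)
for s in(1,-1):
    q=T[m&(s*T[...,1]>.012)]; print(s,len(q),len(q) and np.percentile(q,[1,10,50,90,99],axis=0).round(4).tolist())
```

```text
[ 0.5199 -0.0449  0.271 ] 175.64985243066064 0.0424975793300109
knob [ 0.52114723 -0.0455213   0.09434885] ((522.1925048828125, -45.82680892944336), 6.805811882019043)
knob in tool [-0.0023 -0.0008  0.177 ]
1 1047 [[-0.011, 0.0222, 0.1402], [-0.0048, 0.0224, 0.1423], [0.0067, 0.025, 0.1518], [0.0107, 0.034, 0.1644], [0.0111, 0.0359, 0.1698]]
-1 1046 [[-0.0109, -0.0335, 0.1403], [-0.0051, -0.0317, 0.142], [0.0066, -0.0227, 0.1519], [0.0106, -0.0201, 0.1642], [0.0111, -0.0199, 0.1698]]
```

Call:
move_arm(
  targets=[
    [[-0.0018, -0.0009, 0.002], [0, 0, 0], 0],
    [[0, 0, 0.005], [0, 0, 0], 0],
    [[0, 0, 0.007], [0, 0, 0], 0],
    [[0, 0, 0.007], [0, 0, 0], 0],
    [[0, 0, 0.004], [0, 0, 0], 0],
    [[0, 0, 0.0015], [0, 0, 0], 0],
    [[0, 0, 0], [0, 0, 0], -0.35],
    [[0, 0, 0], [0, 0, 0], -0.55],
    [[0, 0, 0], [0, 0, 0], -0.75],
    [[0, 0, 0], [0, 0, 0], -0.9],
  ],
  squeeze=30,
)

```text
time: 18.85
ee_pos: [0.5214, -0.046, 0.2446]
eef_rot: [0.038, 0.999, -0.0, 0.0]
contact_force: [-0.1, 0.6, 0.8]
grip_width: 0.0129
gripper_force: 29.2
```

Call:
move_arm(
  targets=[
    [[0, 0, 0], [0, 0, 0], -0.9],
    [[0, 0, 0], [0, 0, 0], -0.9],
    [[0, 0, 0], [0, 0, 0], -0.9],
    [[0, 0, 0], [0, 0, 0], -0.9],
    [[0, 0, -0.001], [0, 0, 0], -0.9],
    [[0, 0, -0.001], [0, 0, 0], -0.9],
    [[0, 0, -0.001], [0, 0, 0], -0.9],
    [[0, 0, 0], [0, 0, 0], -0.9],
    [[0, 0, 0], [0, 0, 0], -0.9],
    [[0, 0, 0], [0, 0, 0], -0.9],
  ],
  squeeze=60,
)

```text
time: 19.85
ee_pos: [0.5213, -0.0459, 0.2473]
eef_rot: [0.038, 0.999, 0.0, 0.0]
contact_force: [0.6, 1.4, -1.1]
grip_width: 0.0115
gripper_force: 58.5
```

Call:
move_arm(
  targets=[
    [[0, 0, -0.001], [0, 0, 0], -0.9],
    [[0, 0, -0.0015], [0, 0, 0], -0.9],
    [[0, 0, -0.0015], [0, 0, 0], -0.9],
    [[0, 0, -0.0015], [0, 0, 0], -0.9],
    [[0, 0, -0.0015], [0, 0, 0], -0.9],
    [[0, 0, -0.001], [0, 0, 0], -0.9],
    [[0, 0, 0], [0, 0, 0], -0.9],
    [[0, 0, 0], [0, 0, 0], -0.9],
    [[0, 0, 0], [0, 0, 0], -0.9],
    [[0, 0, 0], [0, 0, 0], -0.9],
  ],
)

```text
time: 20.85
ee_pos: [0.5212, -0.0459, 0.2553]
eef_rot: [0.038, 0.999, 0.0, -0.0]
contact_force: [1.1, -0.4, -1.9]
grip_width: 0.0117
gripper_force: 58.5
```

Call:
move_arm(
  targets=[
    [[0, 0.001, 0], [0, 0, 0], -0.9],
    [[0, 0.001, 0], [0, 0, 0], -0.9],
    [[0, 0.001, 0], [0, 0, 0], -0.9],
    [[0, 0.001, 0], [0, 0, 0], -0.9],
    [[0, 0.001, 0], [0, 0, 0], -0.9],
    [[0, 0.001, 0], [0, 0, 0], -0.9],
    [[0, 0.001, 0], [0, 0, 0], -0.9],
    [[0, 0.001, 0], [0, 0, 0], -0.9],
    [[0, 0.001, 0], [0, 0, 0], -0.9],
    [[0, 0.001, 0], [0, 0, 0], -0.9],
  ],
)

```text
time: 21.85
ee_pos: [0.522, -0.0359, 0.2553]
eef_rot: [0.038, 0.999, 0.0, 0.0]
contact_force: [1.8, -1.1, -1.0]
grip_width: 0.0121
gripper_force: 58.5
```

Call:
move_arm(
  targets=[
    [[0, 0.002, 0], [0, 0, 0], -0.9],
    [[0, 0.0025, 0], [0, 0, 0], -0.9],
    [[0, 0.0025, 0], [0, 0, 0], -0.9],
    [[0, 0.0025, 0], [0, 0, 0], -0.9],
    [[0, 0.0025, 0], [0, 0, 0], -0.9],
    [[0, 0.0025, 0], [0, 0, 0], -0.9],
    [[0, 0.0025, 0], [0, 0, 0], -0.9],
    [[0, 0.002, 0], [0, 0, 0], -0.9],
    [[0, 0.0015, 0], [0, 0, 0], -0.9],
    [[0, 0, 0], [0, 0, 0], -0.9],
  ],
)

```text
time: 22.85
ee_pos: [0.5236, -0.0153, 0.2554]
eef_rot: [0.038, 0.999, 0.0, 0.0]
contact_force: [0.9, 0.3, -0.8]
grip_width: 0.0116
gripper_force: 58.5
```

Run:
```python
from h import *
s=robot.get_state(); p,_,y=pose(s); print(p.round(4),y,s["contact_force"],s["grip_width"])
```

```text
[ 0.5236 -0.0153  0.2554] 175.65296614634272 [ 0.91132443  0.32080377 -0.75407984] 0.011608671110648595
```

Call:
move_arm(
  targets=[
    [[0.00087, 0.00019, 0], [0, 0, 0.75], -0.9],
    [[0.00175, 0.00036, 0], [0, 0, 1.5], -0.9],
    [[0.00175, 0.00036, 0], [0, 0, 1.5], -0.9],
    [[0.00175, 0.00036, 0], [0, 0, 1.5], -0.9],
    [[0.00175, 0.00036, 0], [0, 0, 1.5], -0.9],
    [[0.00175, 0.00036, 0], [0, 0, 1.5], -0.9],
    [[0.00175, 0.00036, 0], [0, 0, 1.5], -0.9],
    [[0.00175, 0.00036, 0], [0, 0, 1.5], -0.9],
    [[0.00175, 0.00036, 0], [0, 0, 1.5], -0.9],
    [[0.00087, 0.00019, 0], [0, 0, 0.75], -0.9],
  ],
)

```text
time: 23.85
ee_pos: [0.5086, -0.0095, 0.2554]
eef_rot: [0.156, 0.988, -0.0, 0.0]
contact_force: [2.9, -0.6, -1.6]
grip_width: 0.0117
gripper_force: 58.5
```

Call:
move_arm(
  targets=[
    [[0.00175, 0.00036, 0], [0, 0, 1.5], -0.9],
    [[0.00175, 0.00036, 0], [0, 0, 1.5], -0.9],
    [[0.00175, 0.00036, 0], [0, 0, 1.5], -0.9],
    [[0.00175, 0.00036, 0], [0, 0, 1.5], -0.9],
    [[0.00175, 0.00036, 0], [0, 0, 1.5], -0.9],
    [[0.00175, 0.00036, 0], [0, 0, 1.5], -0.9],
    [[0.00175, 0.00036, 0], [0, 0, 1.5], -0.9],
    [[0.00175, 0.00036, 0], [0, 0, 1.5], -0.9],
    [[0.00175, 0.00036, 0], [0, 0, 1.5], -0.9],
    [[0.00175, 0.00036, 0], [0, 0, 1.5], -0.9],
  ],
)

```text
time: 24.85
ee_pos: [0.4942, 0.0011, 0.2554]
eef_rot: [0.284, 0.959, -0.0, 0.0]
contact_force: [2.5, 0.3, -0.7]
grip_width: 0.0118
gripper_force: 58.5
```

Call:
move_arm(
  targets=[
    [[0, 0, 0], [0, 0, 0], -0.9],
    [[0, 0, 0], [0, 0, 0], -0.9],
    [[0, 0, 0], [0, 0, 0], -0.9],
    [[0, 0, 0], [0, 0, 0], -0.9],
    [[0, 0, 0], [0, 0, 0], -0.9],
    [[0, 0, 0], [0, 0, 0], -0.9],
    [[0, 0, 0], [0, 0, 0], -0.9],
    [[0, 0, 0], [0, 0, 0], -0.9],
    [[0, 0, 0], [0, 0, 0], -0.9],
    [[0, 0, 0], [0, 0, 0], -0.9],
  ],
)

```text
time: 25.85
ee_pos: [0.4943, 0.001, 0.2553]
eef_rot: [0.283, 0.959, -0.0, -0.0]
contact_force: [2.7, -2.3, -0.3]
grip_width: 0.0117
gripper_force: 58.5
```

Run:
```python
from h import *
c=wrist(); s=robot.get_state(); p,Rm,y=pose(s); print(p.round(4),y,s["contact_force"],s["grip_width"],s["gripper_force"],abs(s["qd"]).max())
a=cv2.resize(ortho(c,.54,-.01,.065,.08,.0002),(480,480)); t=robot.read_camera("top")["image"][160:240,165:275]
cv2.imwrite("pics/end.png",np.hstack([a,cv2.copyMakeBorder(cv2.resize(t,(320,233)),0,247,0,0,0)]))
```

```text
[0.4943 0.001  0.2553] 147.13125657926642 [ 2.79986679 -1.71356997 -0.51036375] 0.011441609272154964 58.511155508458614 0.002604085577377427
```

View pics/end.png

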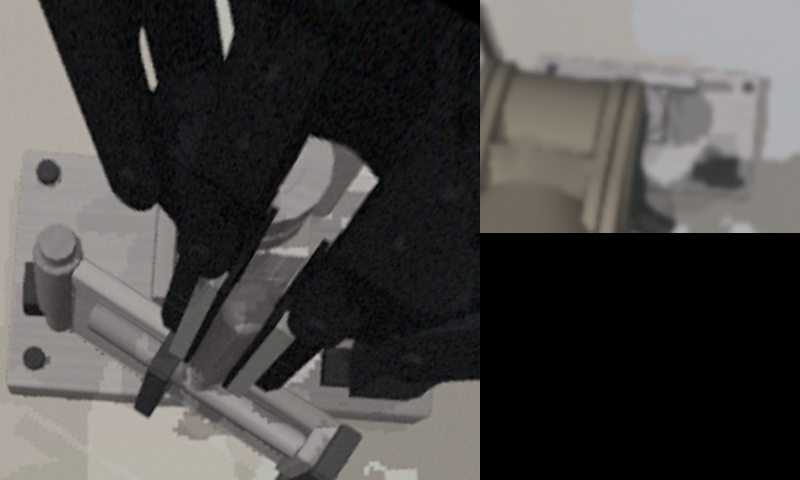

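The gate stands ajar, running from (80,265) to (340,420). The bolt is held drawn by the knob, and the disc still rests on the spacer. I'm handing in.

```bash
python3 -c "
from h import *
print(robot.finish_job())"
```

```text
the job is handed in; nothing more can be done
None
```

I handed the job in with the spacer and disc stacked in the pocket, the bolt drawn about 30 mm and the gate held still at about 30° by the knob; the result wasn't shown to me.

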